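# Load the backup cell of a door controller

### The arm

A 6-joint arm with a two-finger parallel gripper is mounted at the origin on the work surface. World frame = base frame: x ahead of the robot, y to its left, z up, the work surface at z = 0. Lengths are in m, angles in rad, forces in N, time in s.
With the tool pointing down it reaches from about 0.275 to 0.725 m from the base axis. Payload 15.9 kg.
Tool frame: the origin (TCP) lies on the centre line of the jaws, within the pads' length; the fingertips stand 14 mm ahead of it and the grasp point (between the pads) lies 5 mm behind it; y points along the fingers, x is the direction in which the jaws open and shut, and the axes are right-handed (so a half turn about y gives the same grasp; the last joint's range is limited). The gripper opens to 85 mm and grips with 20 to 120 N. Pads are 22 mm wide; open, the fingers measure 114 mm over their backs; the gripper's body (76 mm by 85 mm) begins 54 mm behind the grasp point. The pads swing forward as they close: fully open they stand 13 mm farther back than shut.
Start: joints at [1.184, 0.213, -0.034, 1.323, 0, 1.571], TCP at [0.189, 0.463, 0.245] pointing down, gripper open.
Joint ranges: [-2.98, 2.98], [-0.74, 1.72], [-1.14, 1.35], [-2.1, 2.04], [-1.57, 1.44], [-3.14, 3.14]. Speed limits (rad/s): [1.89, 1.89, 2.39, 2.57, 3.14, 3.14].

### API

Orientations are given as a unit quaternion [w, x, y, z].
In Python, from bench import manip, optics, job gives the robot as it stands. The module is installed in compiled form; this text tells all that it offers.
- The arm moves only by the tool arm_command, never from a script. Its argument "series" is a list that holds one entry, the list of rows, each a list of 7 numbers: the shift along the world's x, y, z in mm, then the turn, a rotation vector about the world's x, y, z in degrees, then the opening in per cent of the stroke, from 0 (shut) to 100 (fully open). In form: [[[dx, dy, dz, ax, ay, az, gripper], ...]]. A call has exactly 5 rows; each row is the pose to reach, as a shift and turn from the pose commanded when the call began; what a row does not reach only later rows make up. A row lasts 1/8 s, in which the tool goes at most 62.5 mm and 10.7 degrees, less where a joint would pass 70% of its speed; a pose out of reach is approached as far as the arm can. A call with a gripper value outside its range is refused whole. The fingers move at their own pace and stop on an object; the grip force is fixed at half the most. Time passes only in rows, so rows that repeat a pose let the fingers close, or fill a call up. It gives the time, the measured TCP pose, the force and the opening at its end, in the units of the state.
- manip.state(): the state, without advancing time (a new reading comes with each control period).
- optics.grab_frame(name): name is "side" or "top" or "wrist"; returns a dict with "pixels" (420x560x3 uint8, red, green, blue), "mtx" (3x3 intrinsics, pixels), "world_from_camera" (4x4, takes a point from camera to world coordinates). Camera axes: x right, y down, z forward; pixel columns grow to the right and rows downward; lengths in m; the calibration is good to about 2 mm. The wrist camera is an equidistant fisheye: a pixel r from the principal point sees the ray r / f radians off the axis. A picture is of the moment at which its call begins. There is no depth.
- job.finish_job(): hands the job in, once; it reports no verdict.
The state is a dict: "t": time; "joints": joint angles; "joint_velocities": joint speeds; "joint_efforts": joint torques, N m; "eef_pos": TCP position; "tcp_rot": TCP orientation; "ft_force": force on the tool from outside, world axes, zero at the start; "moment": the same for the moment, N m; "gripper_width": finger opening in m.
Only numpy, scipy, OpenCV 4.12 (cv2) and the standard library are available. Lean on these libraries where they do the work, as an engineer would, in place of code of your own. Each camera call takes 0.05 s, during which the arm holds its last target.

### The job

Take the fat cell out of the charger and load it into the battery cradle of the opened door controller: flat end first, tilted in under the strap and pushed back against the coil spring, then drop the nub end in behind the low end wall so that the cell lies flat and fully home, and let go of it. Do not force the cradle, and leave the slim cell and everything else on the desk where it is.

Things in the scene. Friction and masses are not known exactly. Their poses are not given: they have to be found in the camera images.
- cell_center (a point): centre of the fat cell: a grey cylinder 34 mm in diameter, body 59 mm long, about 0.14 kg, lying on its side in one of the charger's two slots (clear room for fingers beside its middle). Its x axis runs along the cell from the flat end (x = -29.5 mm) to the nub end (x = +29.5 mm); z is up at the start. The cell is stiff.
- cell_nub (a point): tip of the small steel nub (10 mm across, 2.5 mm long) in the middle of the cell's nub end, on the cell's axis
- charger: black charger, 86 x 150 mm, fixed; origin centre of its underside. Two open slots along its x at y = +35 and -35 mm, slot floors 12 mm above the table; 10 mm high end lips and 8 mm high corner guides; which slot holds which cell varies
- chassis: grey steel plate of an opened door controller, fixed, 6 mm thick, 200 mm along x, from y = -117.5 to +47.5 mm; beyond y = -60 mm a green circuit board, up to 24 mm high. Origin at table height under the nominal middle of the black battery cradle, which lies along x at y = 0. Spring end at -x, low end wall at +x. The cradle breaks if cell or fingers press on it or the plate with more than 28 N
- nominal_bay (a point): middle of the cradle's bay floor (12 mm above the table, 46 mm wide), axes as the chassis, for the cradle's NOMINAL place. The cradle is clamped on a rail: firm, but anywhere within 8.5 mm either way along x of nominal. This shift is not measured (find it by feel or eye) and applies to all nominal_ points. The bay is 54 mm long between free disc and end wall, 5 mm less than the cell's body
- nominal_disc (a point): middle of the face (towards +x) of the round steel disc on the coil spring, free, nominal place; 12 mm across, 17 mm above the bay floor. It gives towards -x only: about 3 N to start, 0.8 N more per mm, solid stop after 13.2 mm. A tilted cell meets it at its upper edge. Cheeks 45 mm high and 39 mm apart stand beside it (chassis x -64 to -25.5 mm)
- nominal_strap (a point): middle of the underside of the strap over the spring end, nominal place: 41 mm above the bay floor, 7 mm along x (chassis x -32.5 to -25.5 mm), 4 mm thick, right across. The cell's flat end must go in tilted, nub end up (about 15 degrees), under the strap, to push the disc back before the nub end can come down inside the end wall
- nominal_end_wall (a point): middle of the top inner edge of the low end wall, nominal place: 10 mm above the bay floor, wall 5 mm thick. The seated cell's body bears on its inner face, pushed there by the spring; the nub stands out above the wall. Guides 10 mm high, 39 mm apart, run 10 mm inwards from it; between guides and cheeks (45 mm) the sides are open for fingers
- slim_cell: the slimmer, shorter grey cell (26 mm across, 47 mm long) in the charger's other slot: not the one wanted; origin at its underside
- screwdriver: black-handled screwdriver, 190 mm long, lying near the robot (bystander, loose)
- tape_roll: roll of black tape, 84 mm across, 19 mm high (bystander, loose)
- mug: white mug, 90 mm high (bystander, loose)
- multimeter: grey multimeter, 150 x 75 x 43 mm (bystander, loose)
- radio: black handheld radio lying flat, 105 x 55 x 34 mm with a stub aerial (bystander, loose)
- parts_tray: white two-part tray, 110 x 160 x 35 mm (bystander, loose)
- pen: blue pen, 130 mm long, 10 mm thick (bystander, loose)
There are look-alikes about, which are no part of the job. What is shaped like the part that bears cell_center but brown, green or orange is not meant.

How it is judged:
By the outcome, as a careful person would: the job done as asked, in the order asked, and still so for the second after the job is handed in, with the robot touching nothing.
It also fails if it takes over 48 s, if anything falls off the work surface, if the arm or the gripper's body presses on something with over 40 N, if the wrist force passes 120 N, or if a joint passes its speed limit or range.

## Working session

There is one attempt and no reset: what is moved stays moved. The work goes in short steps, Python scripts to look and compute and a tool call to move; the robot and the scene stay as the last step left them, time stands still between calls to the robot, and variables do not carry over. Pictures are saved under pics/ and viewed, and the job is handed in when it is done.

Besides the shell and the picture viewer there is one more tool, called after "Request:" by a JSON object that holds its "api" and its "payload", one argument or row to a line. arm_command: Moves the arm, as the interface text tells. Its arguments: {"type":"object","properties":{"series":{"type":"array","items":{"type":"array","items":{"type":"array","items":{"type":"number"}}}}},"required":["series"]}

```bash
mkdir -p pics; cat > h.py <<'E'
import numpy as np, cv2
from bench import manip, optics, job
def grab(n,fn=None):
    f=optics.grab_frame(n)
    if fn: cv2.imwrite('pics/'+fn+'.png',f['pixels'][:,:,::-1])
    np.savez('pics/'+(fn or n)+'.npz',**f)
    return f
def ray(f,u,v,fish=False):
    K=np.array(f['mtx']);T=np.array(f['world_from_camera'])
    x=(u-K[0,2])/K[0,0];y=(v-K[1,2])/K[1,1]
    if fish:
        r=np.hypot(x,y); d=np.array([np.sin(r)*x/max(r,1e-9),np.sin(r)*y/max(r,1e-9),np.cos(r)])
    else: d=np.array([x,y,1.]); d/=np.linalg.norm(d)
    return T[:3,3],T[:3,:3]@d
def onz(f,u,v,z,fish=False):
    o,d=ray(f,u,v,fish); return o+d*(z-o[2])/d[2]
def proj(f,p,fish=False):
    K=np.array(f['mtx']);T=np.array(f['world_from_camera'])
    c=T[:3,:3].T@(np.array(p)-T[:3,3])
    if fish:
        th=np.arctan2(np.hypot(c[0],c[1]),c[2]); q=c[:2]/np.hypot(c[0],c[1])*th
    else: q=c[:2]/c[2]
    return K[0,0]*q[0]+K[0,2],K[1,1]*q[1]+K[1,2]
def load(fn): return dict(np.load('pics/'+fn+'.npz'))
E
python3 - <<'E'
from h import *
for n in ['top','side','wrist']:
    f=grab(n,n+'0'); print(n,f['mtx'],np.round(f['world_from_camera'],3))
print(manip.state())
E
```

```text
top [[410.47878384   0.         281.87709904]
 [  0.         410.47878384 210.73065808]
 [  0.           0.           1.        ]] [[ 0.022 -0.976  0.215  0.336]
 [-1.    -0.022  0.002 -0.   ]
 [ 0.003 -0.215 -0.977  0.985]
 [ 0.     0.     0.     1.   ]]
side [[521.94734174   0.         276.44117279]
 [  0.         521.94734174 209.79260558]
 [  0.           0.           1.        ]] [[ 0.997 -0.052  0.054  0.465]
 [-0.074 -0.767  0.637 -0.977]
 [ 0.008 -0.639 -0.769  1.274]
 [ 0.     0.     0.     1.   ]]
wrist [[325.1922621    0.         283.91973555]
 [  0.         325.1922621  205.52643133]
 [  0.           0.           1.        ]] [[ 0.377  0.893  0.247  0.125]
 [ 0.926 -0.363 -0.102  0.489]
 [-0.001  0.267 -0.964  0.372]
 [ 0.     0.     0.     1.   ]]
{'t': 0.15, 'joints': array([ 1.18399533e+00,  2.13234576e-01, -3.48953598e-02,  1.32349678e+00,
        2.43569610e-06,  1.57079598e+00]), 'joint_velocities': array([-0.00215082, -0.0006205 ,  0.00099943, -0.000353  ,  0.00147069,
       -0.00037945]), 'joint_efforts': array([-5.86730494e-05, -6.86405039e+01,  4.87246406e+01,  1.32381124e-02,
        7.95934693e-05, -1.23398277e-05]), 'eef_pos': array([0.18851997, 0.46283174, 0.24494189]), 'tcp_rot': array([-0.58661349,  0.58693972,  0.39433558, -0.39482379]), 'ft_force': array([ 0.27334218, -0.10995706,  0.59597713]), 'moment': array([ 3.71404110e-03, -6.78482994e-05,  2.14226542e-02]), 'gripper_width': 0.0854388636016628}
```

View pics/top0.png

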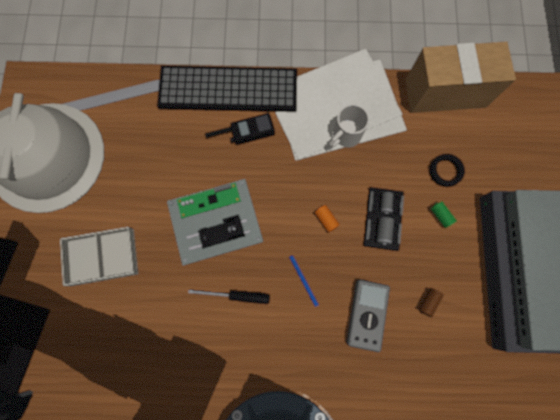

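View pics/side0.png

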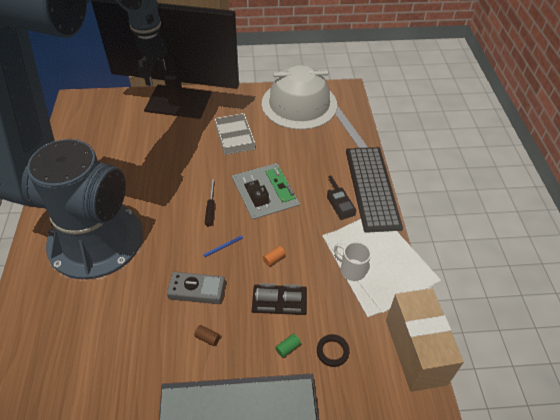

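View pics/wrist0.png

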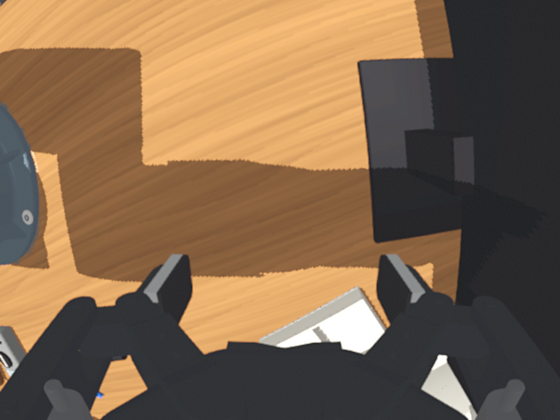

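The top view shows:
- **Charger:** at (384,218), with two grey cells at (386,203) and (385,231).
- **Look-alikes:** orange at (327,218), green at (443,214) and brown at (431,302).
- **Chassis:** at (215,221), with the board on its far side.

I'll zoom in on the charger and chassis next.

```bash
python3 - <<'E'
from h import *
f=load('top0');s=load('side0')
a=cv2.resize(f['pixels'][175:265,345:425],None,fx=5,fy=5,interpolation=cv2.INTER_CUBIC)
b=cv2.resize(s['pixels'][270:330,235:325],None,fx=4.4,fy=4.4,interpolation=cv2.INTER_CUBIC)
c=np.zeros((450,800,3),np.uint8);c[:,:400]=a;c[:264,402:798]=b
cv2.imwrite('pics/z1.png',c[:,:,::-1])
a=cv2.resize(f['pixels'][175:270,160:270],None,fx=7,fy=6,interpolation=cv2.INTER_CUBIC)
cv2.imwrite('pics/z2.png',a[:,:,::-1])
b=cv2.resize(s['pixels'][155:225,225:305],None,fx=8,fy=8,interpolation=cv2.INTER_CUBIC)
cv2.imwrite('pics/z3.png',b[:,:,::-1])
E
```

```text
(no output)
```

View pics/z1.png

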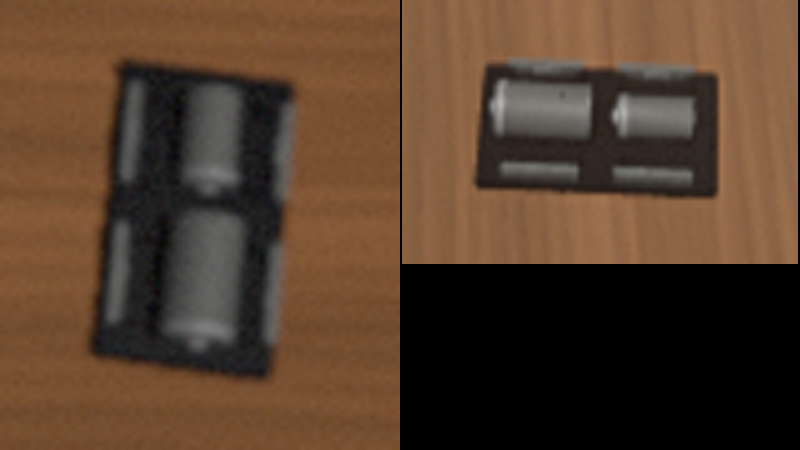

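View pics/z2.png

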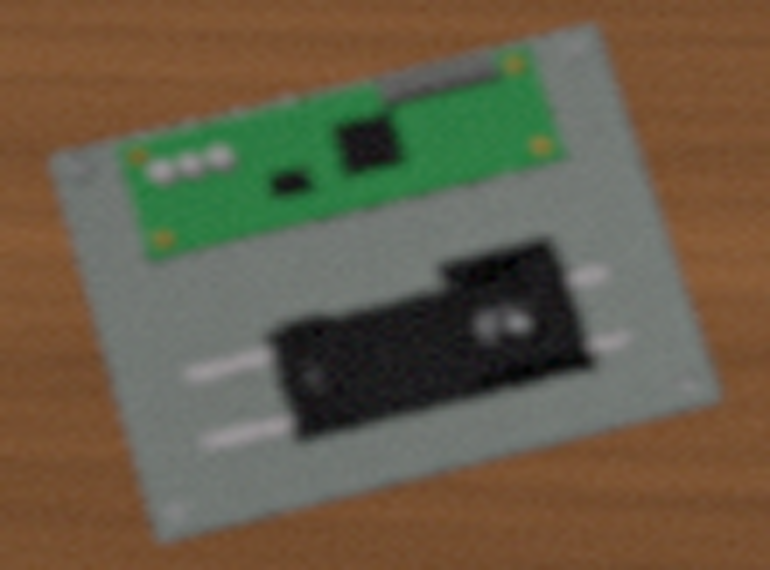

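View pics/z3.png

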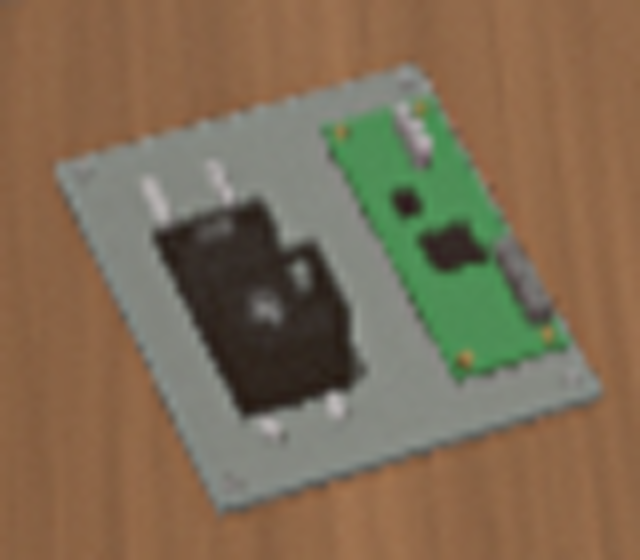

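The fat cell is the nearer, larger one at about (385,230), with its nub towards the robot at (385,244). The slim cell is at (386,203). In the chassis, the strap and disc end is to image right and the low wall to image left, so chassis +x points roughly along world +y. Next I'll convert these to positions.

```bash
python3 - <<'E'
from h import *
from scipy.spatial.transform import Rotation as R
f=load('top0');s=load('side0')
q=np.array([-0.58661349,0.58693972,0.39433558,-0.39482379])
print('tool axes cols\n',R.from_quat(q[[1,2,3,0]]).as_matrix().round(3))
def z2(u,v): return u/7+160-.5+.07,v/6+175-.5+.08
C=[onz(f,*z2(*p),.006) for p in [(50,157),(600,25),(720,400),(158,540)]]
C=np.array(C);print('chassis corners top',C.round(4).tolist())
print([np.linalg.norm(C[i]-C[(i+1)%4]).round(4) for i in range(4)])
Cs=[onz(s,u/8+225-.45,v/8+155-.45,.006) for u,v in [(415,65),(603,393),(222,510),(57,165)]]
print('side',np.round(Cs,4).tolist())
# charger
P=[(122,62),(292,85),(268,375),(93,352)]
P=np.array([onz(f,u/5+345-.4,v/5+175-.4,.012) for u,v in P]);print('charger',P.round(4).tolist(),P.mean(0).round(4),[np.linalg.norm(P[i]-P[(i+1)%4]).round(4) for i in range(4)])
for n,p in dict(nub=(199,348),flatTop=(208,212),mid=(203,275)).items(): print(n,onz(f,p[0]/5+345-.4,p[1]/5+175-.4,.029).round(4))
for n,p in dict(nub=(492,108),flat=(590,110)).items(): print('s',n,onz(s,(p[0]-402)/4.4+235-.4,p[1]/4.4+270-.4,.029).round(4))
E
```

```text
tool axes cols
 [[ 0.377 -0.    -0.926]
 [ 0.926 -0.001  0.377]
 [-0.001 -1.     0.   ]]
chassis corners top [[0.5704, 0.2849, 0.006], [0.631, 0.0946, 0.006], [0.4756, 0.047, 0.006], [0.4156, 0.2356, 0.006]]
[np.float64(0.1997), np.float64(0.1625), np.float64(0.1978), np.float64(0.1625)]
side [[0.5692, 0.2822, 0.006], [0.6304, 0.0939, 0.006], [0.4761, 0.0443, 0.006], [0.4157, 0.2336, 0.006]]
charger [[0.615, -0.2109, 0.012], [0.6052, -0.2941, 0.012], [0.462, -0.2768, 0.012], [0.4711, -0.1937, 0.012]] [ 0.5383 -0.2439  0.012 ] [np.float64(0.0838), np.float64(0.1442), np.float64(0.0836), np.float64(0.1449)]
nub [ 0.4718 -0.2401  0.029 ]
flatTop [ 0.537  -0.2464  0.029 ]
mid [ 0.5065 -0.2431  0.029 ]
s nub [ 0.4714 -0.2405  0.029 ]
s flat [ 0.5321 -0.2461  0.029 ]
```

Measured so far:
- **Fat cell:** centre about (0.504, -0.244), yaw about 173°.
- **Chassis:** origin about (0.490, 0.154), +x yaw about 107.7°. Plate sides come out at 198 × 162 mm against 200 × 165, so this fits.

I'll go over the cradle first with the gripper empty to measure its shift.

Request:
{"api": "arm_command", "payload": {
  "series": [
    [[33, -36, 0, 0, 0, -6, 100], [66, -73, -5, 0, 0, -12, 100], [99, -110, -15, 0, 0, -18, 100], [132, -146, -25, 0, 0, -24, 100], [165, -183, -35, 0, 0, -30, 100]]
  ]
}}

```text
t: 0.78
eef_pos: [0.3544, 0.2787, 0.21]
tcp_rot: [0.669, -0.669, -0.228, 0.228]
ft_force: [0.4, 0.6, 0.4]
gripper_width: 0.0853
```

Request:
{"api": "arm_command", "payload": {
  "series": [
    [[33, -36, -10, 0, 0, -5, 100], [66, -72, -20, 0, 0, -10, 100], [99, -109, -30, 0, 0, -15, 100], [130, -143, -42, 0, 0, -20, 100], [148, -163, -50, 0, 0, -20, 100]]
  ]
}}

```text
t: 1.4
eef_pos: [0.5025, 0.1153, 0.1595]
tcp_rot: [-0.699, 0.699, 0.108, -0.109]
ft_force: [-0.0, 1.1, 0.7]
gripper_width: 0.085
```

```bash
python3 - <<'E'
from h import *
s=manip.state();print({k:np.round(s[k],3) for k in ['t','joints','eef_pos','tcp_rot','ft_force']})
f=grab('wrist','w1')
E
```

```text
{'t': np.float64(1.4), 'joints': array([ 0.226,  0.277, -0.171,  1.124, -0.   ,  1.488]), 'eef_pos': array([0.502, 0.115, 0.159]), 'tcp_rot': array([-0.699,  0.699,  0.108, -0.109]), 'ft_force': array([-0.047,  1.096,  0.732])}
```

View pics/w1.png

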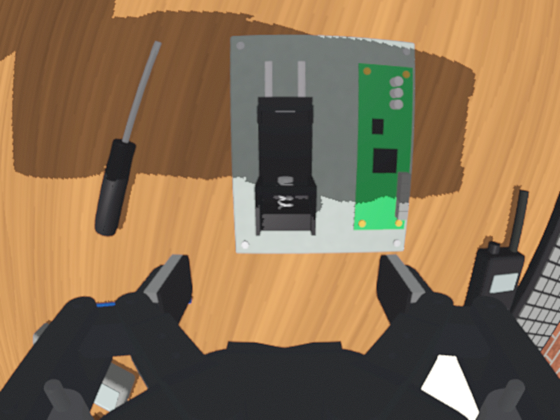

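The wrist view shows the cradle at (285,165), the disc and spring near (286,182–205) under the strap, and the end wall near (285,105). I'll zoom in.

```bash
python3 - <<'E'
from h import *
f=load('w1')
b=cv2.resize(f['pixels'][85:245,225:345],None,fx=6,fy=3.75,interpolation=cv2.INTER_CUBIC)
b=cv2.convertScaleAbs(b,alpha=2.2,beta=15)
cv2.imwrite('pics/z4.png',b[:,:,::-1])
c=np.array([0.4898,0.1539,0]);X=np.array([-.304,.953,0]);Y=np.array([-.953,-.304,0])
def P(x,y,z): return proj(f,c+X*x/1e3+Y*y/1e3+[0,0,z/1e3],True)
for n,p in dict(wall_in=(27,0,22),wall_out=(32,0,22),strapF=(-25.5,0,57),strapFl=(-25.5,20,57),strapB=(-32.5,0,57),disc=(-27,0,29),cor1=(100,47.5,6),cor2=(100,-117.5,6),cor3=(-100,47.5,6),cor4=(-100,-117.5,6),chkb=(-64,19.5,57)).items(): print(n,np.round(P(*p),1))
E
```

```text
wall_in [284.5 118.6]
wall_out [284.5 112.5]
strapF [284.5 191.8]
strapFl [257.  191.9]
strapB [284.5 201.2]
disc [284.5 185.8]
cor1 [229.1  37.3]
cor2 [415.4  44.5]
cor3 [234.6 256.2]
cor4 [403.3 254.3]
chkb [258.9 241.3]
```

View pics/z4.png

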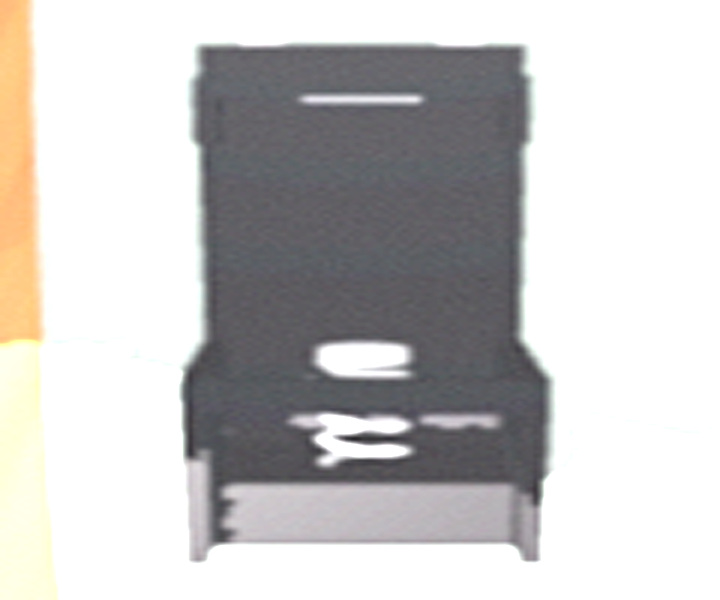

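```bash
python3 - <<'E'
from h import *
f=load('w1');g=cv2.cvtColor(f['pixels'],cv2.COLOR_RGB2GRAY)
print('col285', [(i,int(g[i,280:290].mean())) for i in range(90,212)])
print('cheekL', [(i,int(g[i,257:260].mean())) for i in range(170,242)])
hsv=cv2.cvtColor(f['pixels'],cv2.COLOR_RGB2HSV)
m=((hsv[...,1]<70)&(g>50)).astype(np.uint8)*255
m=cv2.morphologyEx(m,cv2.MORPH_CLOSE,np.ones((3,3)))
x0=m[20:275,215:430]
cs,_=cv2.findContours(m,cv2.RETR_EXTERNAL,cv2.CHAIN_APPROX_NONE)
c=max([c for c in cs if cv2.pointPolygonTest(c,(245,225),False)>0] or cs,key=cv2.contourArea)
print(cv2.contourArea(c),cv2.approxPolyDP(cv2.convexHull(c),4,True).reshape(-1,2).tolist())
E
python3 - <<'E'
import cv2,sys
sys.path.insert(0,'.')
import numpy as np
f=dict(np.load('pics/w1.npz'));p=f['pixels']
o=np.zeros((480,800,3),np.uint8)
for k,(u,v) in enumerate([(215,20),(390,25),(215,235),(385,235)]):
    o[(k//2)*240:(k//2)*240+240,(k%2)*400:(k%2)*400+320]=cv2.resize(p[v:v+30,u:u+40],None,fx=8,fy=8,interpolation=cv2.INTER_CUBIC)
cv2.imwrite('pics/z5.png',o[:,:,::-1])
E
```

```text
col285 [(90, 118), (91, 118), (92, 118), (93, 119), (94, 119), (95, 117), (96, 93), (97, 55), (98, 39), (99, 40), (100, 40), (101, 40), (102, 40), (103, 40), (104, 40), (105, 40), (106, 40), (107, 40), (108, 38), (109, 41), (110, 71), (111, 100), (112, 70), (113, 40), (114, 37), (115, 38), (116, 39), (117, 39), (118, 38), (119, 38), (120, 39), (121, 39), (122, 39), (123, 39), (124, 39), (125, 39), (126, 38), (127, 39), (128, 38), (129, 38), (130, 38), (131, 38), (132, 38), (133, 38), (134, 37), (135, 37), (136, 37), (137, 37), (138, 36), (139, 37), (140, 37), (141, 36), (142, 37), (143, 36), (144, 36), (145, 37), (146, 37), (147, 37), (148, 37), (149, 37), (150, 37), (151, 37), (152, 36), (153, 36), (154, 36), (155, 36), (156, 36), (157, 35), (158, 35), (159, 35), (160, 34), (161, 35), (162, 34), (163, 35), (164, 35), (165, 34), (166, 35), (167, 35), (168, 35), (169, 35), (170, 34), (171, 35), (172, 34), (173, 35), (174, 32), (175, 40), (176, 78), (177, 113), (178, 121), (179, 126), (180, 128), (181, 128), (182, 121), (183, 105), (184, 112), (185, 76), (186, 37), (187, 33), (188, 34)
[... 447 characters left out ...]
(186, 32), (187, 33), (188, 33), (189, 34), (190, 33), (191, 34), (192, 33), (193, 32), (194, 33), (195, 32), (196, 32), (197, 31), (198, 32), (199, 31), (200, 31), (201, 31), (202, 31), (203, 30), (204, 36), (205, 48), (206, 50), (207, 59), (208, 76), (209, 83), (210, 83), (211, 82), (212, 82), (213, 81), (214, 80), (215, 81), (216, 80), (217, 80), (218, 80), (219, 80), (220, 80), (221, 79), (222, 79), (223, 79), (224, 79), (225, 78), (226, 78), (227, 78), (228, 76), (229, 77), (230, 77), (231, 76), (232, 80), (233, 80), (234, 88), (235, 138), (236, 194), (237, 212), (238, 213), (239, 212), (240, 212), (241, 211)]
38559.0 [[413, 43], [413, 139], [403, 249], [236, 252], [230, 38], [324, 35]]
```

View pics/z5.png

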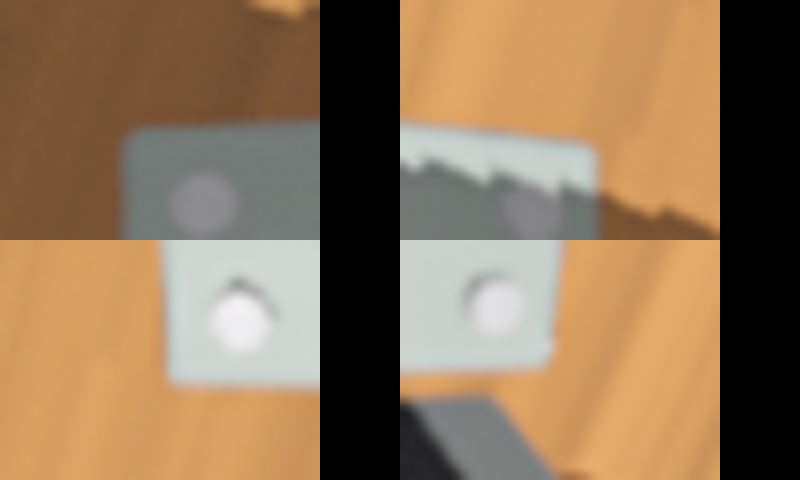

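```bash
python3 - <<'E'
from h import *
f=load('w1')
c=[onz(f,u-.5,v-.5,.006,True) for u,v in [(230.3,36),(414.7,43.1),(403.7,251),(235.9,253.1)]]
c=np.array(c);print(c.round(4).tolist(),[np.linalg.norm(c[i]-c[(i+1)%4]).round(4) for i in range(4)])
X=(c[0]-c[3]+c[1]-c[2]);X/=np.linalg.norm(X);Y=np.cross([0,0,1],X)
O=c.mean(0)+.035*Y;O[2]=0;print('origin',O.round(4),'yaw',np.degrees(np.arctan2(X[1],X[0])))
def ch(u,v,z): 
    p=onz(f,u,v,z/1e3,True)-O; return np.round([p@X*1e3,p@Y*1e3],1)
print('strap front bot',ch(285,185.3,53),'nom -25.5')
print('strap back top',ch(285,194.8,57),'nom -32.5')
print('cheek back',ch(258,234.7,57),'nom -64')
print('strip z22',ch(286,111,22),ch(286,112.5,22),'nom 27..32');print('outer edge',ch(285,96.3,22),ch(285,96.3,6),ch(285,96.3,12))
print('cradle sides at mid',ch(225+208/6,150,12),ch(225+520/6,150,12))
print('disc: top z35?',ch(285,175.7,23),ch(285,175.7,29))
print('cheek outsides',ch(225+190/6,195,57),ch(225+547/6,195,57), 'guides',ch(225+198/6,112,22),ch(225+528/6,112,22))
E
```

```text
[[0.4142, 0.2365, 0.006], [0.5698, 0.2862, 0.006], [0.6303, 0.0981, 0.006], [0.4748, 0.0481, 0.006]] [np.float64(0.1634), np.float64(0.1976), np.float64(0.1634), np.float64(0.1979)]
origin [0.4889 0.1565 0.    ] yaw 107.82222021637602
strap front bot [-24.2  -0.4] nom -25.5
strap back top [-30.4  -0.3] nom -32.5
cheek back [-61.4  20.1] nom -64
strip z22 [30.5 -1.3] [29.3 -1.3] nom 27..32
outer edge [42.5 -0.6] [43.5 -0.6] [43.1 -0.6]
cradle sides at mid [-2.2 21. ] [ -2.3 -23.1]
disc: top z35? [-22.5  -0.4] [-21.4  -0.4]
cheek outsides [-30.5  20.3] [-30.6 -23.1] guides [29.9 21.2] [ 29.8 -23.1]
```

Relative to the chassis, the cradle shift comes out around +2 mm: strap +1.3 to +2.1, cheek back +2.6, wall strip +2.3. The lateral centre is within 1 mm. The spring contact will confirm the shift by feel. Next I go over the charger.

Request:
{"api": "arm_command", "payload": {
  "series": [
    [[0, -36, 0, 0, 0, 6.5, 100], [0, -72, 0, 0, 0, 13, 100], [0, -108, 0, 0, 0, 19.5, 100], [0, -144, 0, 0, 0, 26, 100], [0, -180, 0, 0, 0, 32.5, 100]]
  ]
}}

```text
t: 2.08
eef_pos: [0.5013, -0.0639, 0.1602]
tcp_rot: [0.639, -0.639, -0.302, 0.302]
ft_force: [1.0, -0.2, 0.2]
gripper_width: 0.0854
```

Request:
{"api": "arm_command", "payload": {
  "series": [
    [[0, -40, 0, 0, 0, 7, 100], [0, -80, 0, 0, 0, 14, 100], [0, -120, 0, 0, 0, 21, 100], [0, -160, 0, 0, 0, 28, 100], [0, -179, 0, 0, 0, 33, 100]]
  ]
}}

```text
t: 2.7
eef_pos: [0.5013, -0.2436, 0.16]
tcp_rot: [0.528, -0.528, -0.471, 0.471]
ft_force: [-0.7, 0.3, -0.3]
gripper_width: 0.0852
```

```bash
python3 - <<'E'
from h import *
s=manip.state();print({k:np.round(s[k],3) for k in ['t','joints','eef_pos','tcp_rot','ft_force']})
f=grab('wrist','w2')
b=cv2.resize(f['pixels'][130:290,180:390],None,fx=3.75,fy=3.75,interpolation=cv2.INTER_CUBIC)
b=cv2.convertScaleAbs(b,alpha=1.5,beta=5)
cv2.imwrite('pics/z6.png',b[:,:,::-1])
E
```

```text
{'t': np.float64(2.7), 'joints': array([-0.452,  0.359, -0.054,  1.158, -0.   , -0.338]), 'eef_pos': array([ 0.501, -0.244,  0.16 ]), 'tcp_rot': array([ 0.528, -0.528, -0.471,  0.471]), 'ft_force': array([-0.695,  0.306, -0.277])}
```

View pics/w2.png

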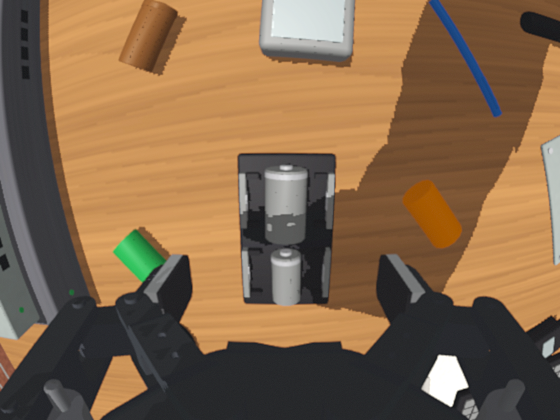

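View pics/z6.png

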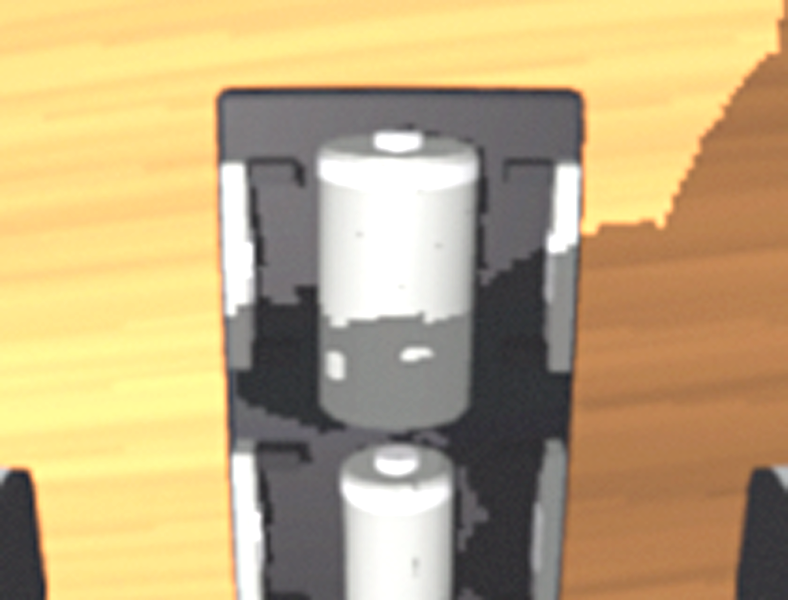

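The close crop confirms it: fat cell at wrist (286,204), nub at (286,167), slim cell at (286,277). The orange, green and brown ones are look-alikes and not wanted. Next I measure the cell and the room between the side strips for the fingers.

```bash
python3 - <<'E'
from h import *
f=load('w2');t=load('top0')
def tri(a,b):
    (o1,d1),(o2,d2)=a,b
    A=np.stack([d1,-d2],1);x=np.linalg.lstsq(A,o2-o1,rcond=None)[0]
    p,q=o1+x[0]*d1,o2+x[1]*d2; return ((p+q)/2).round(4),np.linalg.norm(p-q).round(4)
W=lambda u,v:ray(f,180+u/3.75-.4,130+v/3.75-.4,True)
T=lambda u,v:ray(t,345+u/5-.4,175+v/5-.4)
# strip ends: wrist-left strip = top-right strip
print('strip-y side nubend',tri(W(235,165),T(268,342)),'far end',tri(W(242,370),T(278,245)))
print('strip+y side nubend',tri(W(567,165),T(112,322)),'far end',tri(W(560,370),T(121,222)))
print('nub',tri(W(397,135),T(199,348)))
wz=lambda u,v,z:onz(f,180+u/3.75-.4,130+v/3.75-.4,z,True).round(4)
print('nub z29',wz(397,138,.029),'cell L/R nub end',wz(318,180,.029),wz(478,180,.029),'flat end',wz(318,395,.029),wz(470,395,.029))
print('flat top edge',wz(395,428,.029))
# axis: silhouettes in mid
m=[(wz(318,v,.029)+wz(b,v,.029))/2 for v,b in [(190,477),(390,471)]]
print(m,np.degrees(np.arctan2(*(m[0]-m[1])[1::-1])))
for z in(.012,.02,.022): print(z,'strips inner',wz(250,270,z),wz(552,270,z),np.linalg.norm(wz(250,270,z)-wz(552,270,z)))
print('charger corners',wz(219,92,.012),wz(583,92,.012),np.linalg.norm(wz(219,92,.012)-wz(583,92,.012)))
from scipy.spatial.transform import Rotation as R
q=manip.state()['tcp_rot'];print(R.from_quat(q[[1,2,3,0]]).as_matrix().round(3))
E
```

```text
strip-y side nubend (array([ 0.4761, -0.2754,  0.0186]), np.float64(0.0015)) far end (array([ 0.5226, -0.2805,  0.0229]), np.float64(0.001))
strip+y side nubend (array([ 0.4841, -0.2014,  0.0197]), np.float64(0.001)) far end (array([ 0.5328, -0.2069,  0.0186]), np.float64(0.0012))
nub (array([ 0.4705, -0.2383,  0.0361]), np.float64(0.0004))
nub z29 [ 0.472  -0.2384  0.029 ] cell L/R nub end [ 0.4791 -0.2564  0.029 ] [ 0.4831 -0.2221  0.029 ] flat end [ 0.528  -0.2628  0.029 ] [ 0.532  -0.2286  0.029 ]
flat top edge [ 0.538  -0.2464  0.029 ]
[array([ 0.48325, -0.23955,  0.029  ]), array([ 0.5288, -0.2454,  0.029 ])] 172.68154826342706
0.012 strips inner [ 0.5015 -0.2764  0.012 ] [ 0.5096 -0.206   0.012 ] 0.0708644480681251
0.02 strips inner [ 0.4996 -0.2752  0.02  ] [ 0.5074 -0.2068  0.02  ] 0.06884330032762809
0.022 strips inner [ 0.4991 -0.2749  0.022 ] [ 0.5068 -0.207   0.022 ] 0.06833520322644836
charger corners [ 0.4592 -0.2777  0.012 ] [ 0.4685 -0.1952  0.012 ] 0.08302252706344224
[[ 0.11  -0.    -0.994]
 [ 0.994 -0.001  0.11 ]
 [-0.001 -1.     0.   ]]
```

The strips (lips) top out near z ≈ 20–22 mm with about a 69 mm gap, so I'll straddle with about 42 mm opening and keep the tips at lip-top height. The grip goes about 3.5 mm towards the nub from the cell centre, to leave room at the strap.

Request:
{"api": "arm_command", "payload": {
  "series": [
    [[-1, 1, -25, 0, 0, -0.7, 50], [-1, 1.4, -50, 0, 0, -0.7, 50], [-1, 1.4, -75, 0, 0, -0.7, 50], [-1, 1.4, -95, 0, 0, -0.7, 50], [-1, 1.4, -98, 0, 0, -0.7, 50]]
  ]
}}

```text
t: 3.38
eef_pos: [0.4998, -0.2397, 0.0612]
tcp_rot: [0.532, -0.53, -0.466, 0.467]
ft_force: [0.2, -0.8, 1.0]
gripper_width: 0.0429
```

```bash
python3 - <<'E'
from h import *
s=manip.state();print({k:np.round(s[k],4) for k in ['t','eef_pos','gripper_width','ft_force']})
f=grab('wrist','w3')
E
```

```text
{'t': np.float64(3.375), 'eef_pos': array([ 0.4998, -0.2397,  0.0612]), 'gripper_width': np.float64(0.0429), 'ft_force': array([ 0.2411, -0.8418,  0.9676])}
```

View pics/w3.png

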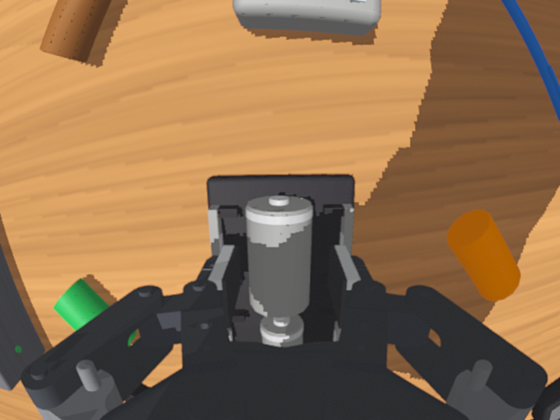

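```bash
python3 - <<'E'
from h import *
for i in range(3):
    s=manip.state();print({k:np.round(s[k],4) for k in ['t','eef_pos','gripper_width','ft_force']})
f=load('w3')
b=cv2.resize(f['pixels'][170:350,190:370],None,fx=3.3,fy=3.3,interpolation=cv2.INTER_CUBIC)
b=cv2.convertScaleAbs(b,alpha=1.7,beta=5)
cv2.imwrite('pics/z7.png',b[:,:,::-1])
E
```

```text
{'t': np.float64(3.425), 'eef_pos': array([ 0.5002, -0.2399,  0.0617]), 'gripper_width': np.float64(0.0428), 'ft_force': array([-1.3517,  0.4697, -0.6586])}
{'t': np.float64(3.425), 'eef_pos': array([ 0.5002, -0.2399,  0.0617]), 'gripper_width': np.float64(0.0428), 'ft_force': array([-1.3517,  0.4697, -0.6586])}
{'t': np.float64(3.425), 'eef_pos': array([ 0.5002, -0.2399,  0.0617]), 'gripper_width': np.float64(0.0428), 'ft_force': array([-1.3517,  0.4697, -0.6586])}
```

View pics/z7.png

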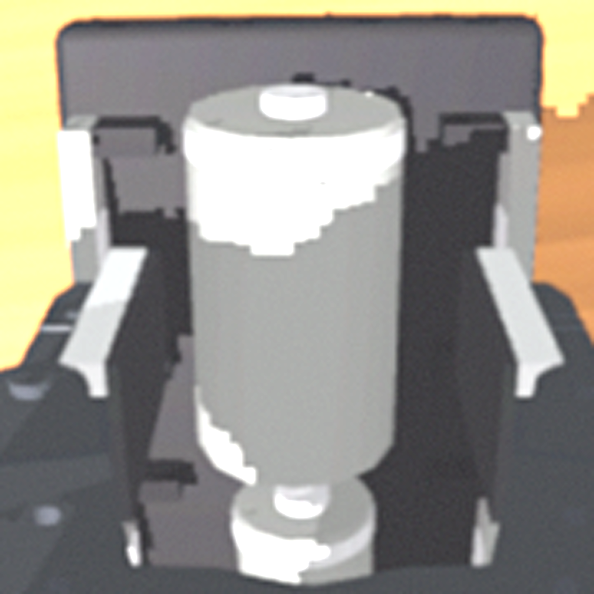

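The jaws sit about 2.5 mm to the +y side of the cell and their tips are thin. I'll correct that, descend and close.

Request:
{"api": "arm_command", "payload": {
  "series": [
    [[-0.3, -2.4, 0, 0, 0, 0, 50], [-0.3, -2.4, -8, 0, 0, 0, 50], [-0.3, -2.4, -18, 0, 0, 0, 50], [-0.3, -2.4, -28, 0, 0, 0, 50], [-0.3, -2.4, -32, 0, 0, 0, 50]]
  ]
}}

```text
t: 4.05
eef_pos: [0.4999, -0.2427, 0.0293]
tcp_rot: [0.531, -0.531, -0.467, 0.467]
ft_force: [0.3, 0.3, 0.1]
gripper_width: 0.0428
```

Request:
{"api": "arm_command", "payload": {
  "series": [
    [[0, 0, 0, 0, 0, 0, 45], [0, 0, 0, 0, 0, 0, 35], [0, 0, 0, 0, 0, 0, 20], [0, 0, 0, 0, 0, 0, 0], [0, 0, 0, 0, 0, 0, 0]]
  ]
}}

```text
t: 4.68
eef_pos: [0.5005, -0.243, 0.0305]
tcp_rot: [-0.531, 0.531, 0.467, -0.467]
ft_force: [0.5, -0.3, 3.3]
gripper_width: 0.0324
```

```bash
python3 - <<'E'
from h import *
s=manip.state();print({k:np.round(s[k],4) for k in ['t','eef_pos','gripper_width','ft_force']})
f=grab('wrist','w4')
b=cv2.resize(f['pixels'][150:350,180:380],None,fx=3,fy=3,interpolation=cv2.INTER_CUBIC)
b=cv2.convertScaleAbs(b,alpha=1.7,beta=5)
cv2.imwrite('pics/z8.png',b[:,:,::-1])
E
```

```text
{'t': np.float64(4.675), 'eef_pos': array([ 0.5005, -0.243 ,  0.0305]), 'gripper_width': np.float64(0.0324), 'ft_force': array([ 0.4947, -0.2914,  3.3254])}
```

View pics/z8.png

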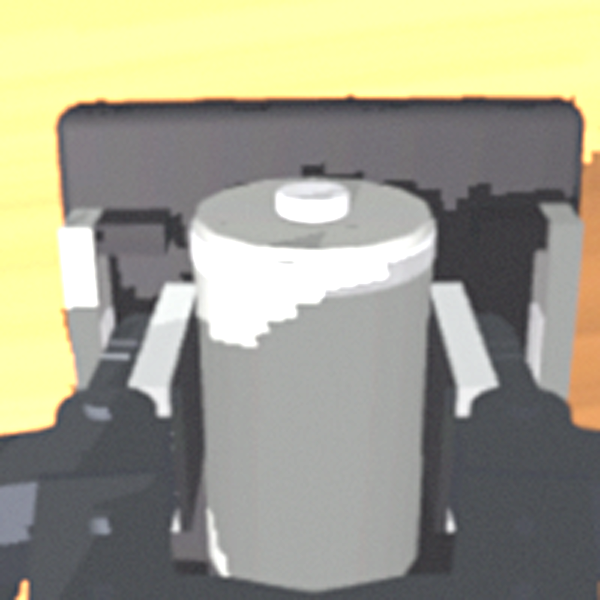

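The fat cell is held between the pads, with opening 32.4 mm and nub at crop (312,200). I'll lift it and recheck.

Request:
{"api": "arm_command", "payload": {
  "series": [
    [[0, 0, 10, 0, 0, 0, 0], [0, 0, 30, 0, 0, 0, 0], [0, 0, 60, 0, 0, 0, 0], [0, 0, 95, 0, 0, 0, 0], [0, 0, 120, 0, 0, 0, 0]]
  ]
}}

```text
t: 5.35
eef_pos: [0.5005, -0.243, 0.1524]
tcp_rot: [-0.531, 0.531, 0.467, -0.467]
ft_force: [0.6, -0.7, -2.0]
gripper_width: 0.0325
```

```bash
python3 - <<'E'
from h import *
s=manip.state();print({k:np.round(s[k],4) for k in ['t','eef_pos','gripper_width','ft_force']})
f=grab('wrist','w5')
b=cv2.resize(f['pixels'][130:350,140:420],None,fx=2.7,fy=2.7,interpolation=cv2.INTER_CUBIC)
b=cv2.convertScaleAbs(b,alpha=1.7,beta=5)
cv2.imwrite('pics/z9.png',b[:,:,::-1])
E
```

```text
{'t': np.float64(5.35), 'eef_pos': array([ 0.5005, -0.243 ,  0.1524]), 'gripper_width': np.float64(0.0325), 'ft_force': array([ 0.5517, -0.6671, -2.0227])}
```

View pics/z9.png

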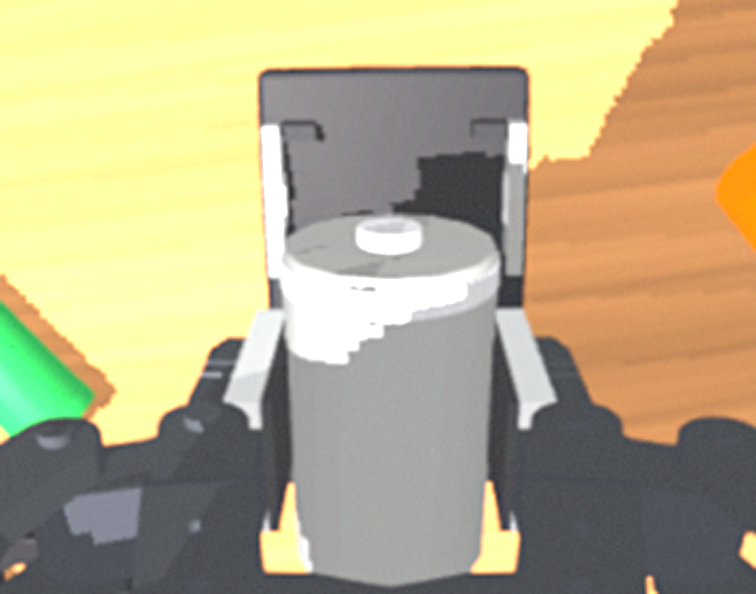

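```bash
python3 - <<'E'
from h import *
from scipy.spatial.transform import Rotation as R
f=load('w5')
g=f['pixels']
s=manip.state();q=s['tcp_rot'];M=R.from_quat(q[[1,2,3,0]]).as_matrix();p=np.array([.5005,-.2432,.1502]);print(np.round(s['eef_pos'],4))
p=s['eef_pos']
U=lambda u,v:(140+u/2.7-.4,130+v/2.7-.4)
for n,(u,v),dz in [('nub mid',(388,237),0),('nub top front edge',(388,218),0.005),('rim top',(390,300),.017),('rim L',(283,262),0),('rim R',(498,262),0)]:
    for off in (-.003,-.001,.001): 
        P=onz(f,*U(u,v),p[2]+off+dz,True); print(n,off,(M.T@(P-p)*1e3).round(1))
E
```

```text
[ 0.5015 -0.2435  0.1553]
nub mid -0.003 [ 0.7  2.9 29.4]
nub mid -0.001 [ 0.7  0.9 30.1]
nub mid 0.001 [ 0.7 -1.1 30.7]
nub top front edge -0.003 [ 0.7 -2.2 33.9]
nub top front edge -0.001 [ 0.7 -4.2 34.5]
nub top front edge 0.001 [ 0.7 -6.2 35.1]
rim top -0.003 [  1.  -14.1  25.8]
rim top -0.001 [  1.  -16.1  26.6]
rim top 0.001 [  1.  -18.1  27.4]
rim L -0.003 [-15.5   2.9  25.4]
rim L -0.001 [-15.2   0.9  26.1]
rim L 0.001 [-15.   -1.1  26.7]
rim R -0.003 [17.7  2.9 25.4]
rim R -0.001 [17.4  0.9 26.1]
rim R 0.001 [17.1 -1.1 26.7]
```

The cell is firmly held with no slip. Its centre sits about 3.5 mm behind the TCP, as planned. I now carry it to a hover over the cradle.

Request:
{"api": "arm_command", "payload": {
  "series": [
    [[-2, 30, 0, 0, 0, -5, 0], [-4, 74, 0, 0, 0, -11.5, 0], [-6, 118, 0, 0, 0, -18, 0], [-8, 162, 0, 0, 0, -24.5, 0], [-10, 206, 0, 0, 0, -31, 0]]
  ]
}}

```text
t: 6.02
eef_pos: [0.4899, -0.0356, 0.1506]
tcp_rot: [-0.637, 0.637, 0.307, -0.307]
ft_force: [-0.3, 0.6, -1.2]
gripper_width: 0.032
```

Request:
{"api": "arm_command", "payload": {
  "series": [
    [[-2, 44, -5, 0, 0, -7, 0], [-4, 88, -10, 0, 0, -14, 0], [-6, 132, -15, 0, 0, -21, 0], [-8, 176, -25, 0, 0, -28, 0], [-9.5, 212, -33, 0, 0, -33, 0]]
  ]
}}

```text
t: 6.65
eef_pos: [0.4803, 0.1767, 0.1172]
tcp_rot: [0.698, -0.698, -0.113, 0.114]
ft_force: [0.5, -0.2, -1.0]
gripper_width: 0.032
```

Request:
{"api": "arm_command", "payload": {
  "series": [
    [[0, 7.2, -7, 0, 0, -0.9, 0], [0, 7.2, -7, 3.8, 1.2, -0.9, 0], [0, 7.2, -7, 7.6, 2.4, -0.9, 0], [0, 7.2, -7, 11.4, 3.7, -0.9, 0], [0, 7.2, -7, 15.2, 4.9, -0.9, 0]]
  ]
}}

```text
t: 7.28
eef_pos: [0.4809, 0.1815, 0.1105]
tcp_rot: [0.79, -0.594, -0.094, 0.122]
ft_force: [0.2, -0.7, -2.0]
gripper_width: 0.032
```

```bash
python3 - <<'E'
from h import *
from scipy.spatial.transform import Rotation as R
f=grab('wrist','w6')
s=manip.state();print({k:np.round(s[k],4) for k in ['t','joints','eef_pos','gripper_width','ft_force']})
q=s['tcp_rot'];M=R.from_quat(q[[1,2,3,0]]).as_matrix();print(M.round(3),'tilt',np.degrees(np.arcsin(M[2,2])),'yaw',np.degrees(np.arctan2(M[1,2],M[0,2])))
grab('side','s6')
b=cv2.resize(load('s6')['pixels'][140:240,220:320],None,fx=6,fy=6,interpolation=cv2.INTER_CUBIC)
cv2.imwrite('pics/s6z.png',b[:,:,::-1])
E
```

```text
{'t': np.float64(7.325), 'joints': array([ 0.1956,  0.3291, -0.2624,  1.0107,  0.282 ,  1.4533]), 'eef_pos': array([0.4809, 0.1808, 0.1101]), 'gripper_width': np.float64(0.0327), 'ft_force': array([-0.8157, -1.7495, -2.8779])}
[[ 0.953 -0.084 -0.292]
 [ 0.304  0.267  0.915]
 [ 0.001 -0.96   0.28 ]] tilt 16.25640956837337 yaw 107.69447367755241
```

View pics/w6.png

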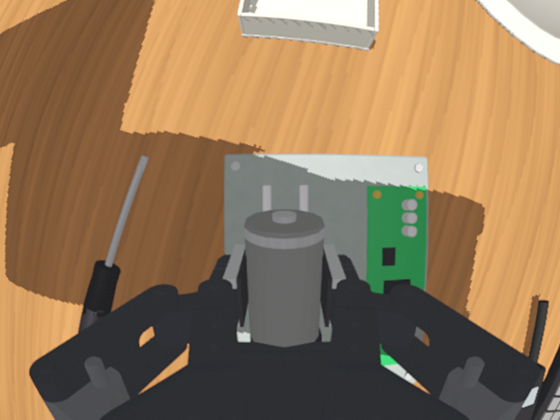

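View pics/s6z.png

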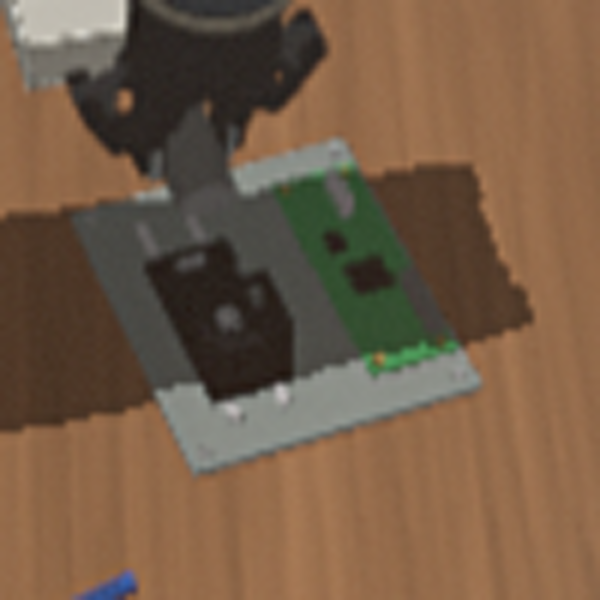

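The side view shows the tilted cell above the low-wall end, flat end towards the strap. The wrist view has the cell at column 285 and the rods at columns 267 and 304. I'll measure the lateral alignment.

```bash
python3 - <<'E'
from h import *
f=load('w6');g=cv2.cvtColor(f['pixels'],cv2.COLOR_RGB2GRAY).astype(float)
def edges(v,a,b):
    r=g[v-1:v+2,a:b].mean(0);d=np.diff(r);i=np.argsort(-abs(d))[:6];return sorted([(int(a+k),int(d[k])) for k in i])
print('rods',edges(195,255,320));print('nub',edges(216,262,308));print('body',edges(260,235,335))
print('chassis L/R z6', onz(f,224,160,.006,True))
X=np.array([-.3059,.9521,0]);Y=np.array([-.9521,-.3059,0]);O=np.array([.4889,.1565,0])
for u in (267.5,304): p=onz(f,u,195,.012,True)-O;print((p@X*1e3).round(1),(p@Y*1e3).round(1))
for u in (245.5,285,325): p=onz(f,u,245,.115,True)-O;print('cell',u,(p@X*1e3).round(1),(p@Y*1e3).round(1))
s=manip.state();print('tcp',(s['eef_pos']-O)@X*1e3,(s['eef_pos']-O)@Y*1e3)
E
```

```text
rods [(261, 15), (262, 19), (270, -16), (298, 15), (299, 20), (307, -17)]
nub [(270, 4), (271, 17), (272, 12), (294, -3), (295, -14), (296, -13)]
body [(240, -33), (241, -42), (246, 28), (321, -31), (326, 40), (327, 25)]
chassis L/R z6 [0.4158941  0.23192102 0.006     ]
66.8 12.5
66.7 -14.4
cell 245.5 41.3 16.8
cell 285 41.3 0.1
cell 325 41.2 -16.8
tcp 25.437707191016386 0.1732415996950741
```

Only a ~0.5 mm lateral trim is needed. I'll descend to the start of the slide line.

Request:
{"api": "arm_command", "payload": {
  "series": [
    [[0.5, 0.2, -16, 0, 0, 0, 0], [0.5, 0.2, -32, 0, 0, 0, 0], [0.5, 0.2, -46, 0, 0, 0, 0], [0.5, 0.2, -57, 0, 0, 0, 0], [0.5, 0.2, -62, 0, 0, 0, 0]]
  ]
}}

```text
t: 8.0
eef_pos: [0.4811, 0.1824, 0.0477]
tcp_rot: [0.789, -0.595, -0.093, 0.123]
ft_force: [-0.4, -0.6, -1.8]
gripper_width: 0.0324
```

```bash
cat > st.py <<'E'
from h import *
from scipy.spatial.transform import Rotation as R
X=np.array([-.3059,.9521,0]);Y=np.array([-.9521,-.3059,0]);O=np.array([.4889,.1565,0])
def st():
    s=manip.state();q=s['tcp_rot'];M=R.from_quat(q[[1,2,3,0]]).as_matrix();p=s['eef_pos']-O;F=s['ft_force']
    print('t %.2f x %.1f y %.1f z %.1f tilt %.1f yaw %.1f Fx %.1f Fy %.1f Fz %.1f w %.1f'%(s['t'],p@X*1e3,p@Y*1e3,p[2]*1e3,np.degrees(np.arcsin(M[2,2])),np.degrees(np.arctan2(M[1,2],M[0,2])),F@X,F@Y,F[2],s['gripper_width']*1e3),'M',np.round(M.T@s['moment'],2))
E
python3 - <<'E'
from st import *
st()
f=grab('side','s7');g=grab('wrist','w7')
b=cv2.resize(f['pixels'][130:220,220:310],None,fx=6,fy=6,interpolation=cv2.INTER_CUBIC)
cv2.imwrite('pics/s7z.png',cv2.convertScaleAbs(b,alpha=1.6)[:,:,::-1])
E
```

```text
t 8.00 x 27.0 y -0.5 z 47.7 tilt 16.0 yaw 107.7 Fx -0.4 Fy 0.5 Fz -1.8 w 32.4 M [-0.3  -0.   -0.05]
```

View pics/w7.png

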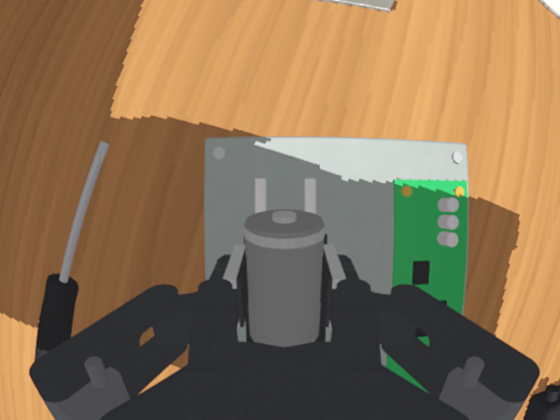

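View pics/s7z.png

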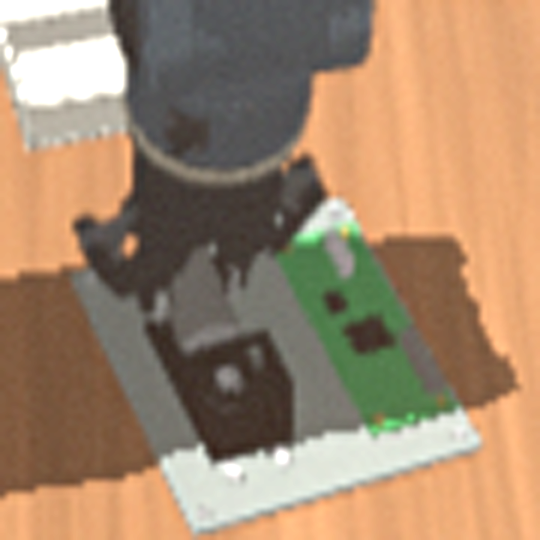

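Request:
{"api": "arm_command", "payload": {
  "series": [
    [[0.9, -2.9, -0.9, 0, 0, 0, 0], [1.8, -5.7, -1.7, 0, 0, 0, 0], [2.8, -8.6, -2.6, 0, 0, 0, 0], [3.7, -11.4, -3.4, 0, 0, 0, 0], [4.3, -13.3, -4, 0, 0, 0, 0]]
  ]
}}

```text
t: 8.72
eef_pos: [0.4857, 0.1689, 0.0443]
tcp_rot: [0.789, -0.595, -0.093, 0.122]
ft_force: [0.6, -0.3, -1.4]
gripper_width: 0.0322
```

```bash
python3 -c "
from st import *
st();f=grab('wrist','w8');st()"
```

```text
t 8.72 x 12.8 y -0.8 z 44.3 tilt 16.0 yaw 107.7 Fx -0.5 Fy -0.4 Fz -1.4 w 32.2 M [-0.3  -0.02 -0.01]
t 8.78 x 12.7 y -0.7 z 44.2 tilt 16.0 yaw 107.7 Fx -0.6 Fy 1.0 Fz -1.0 w 32.3 M [-0.35  0.05  0.04]
```

View pics/w8.png

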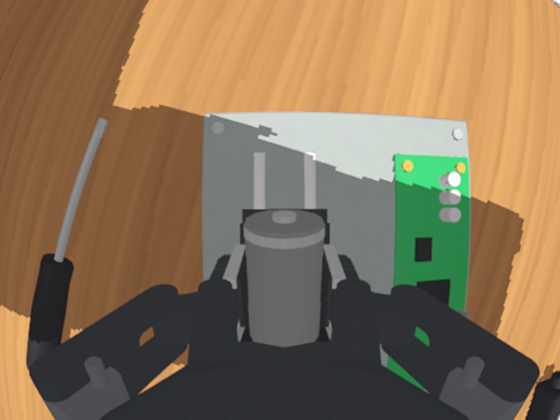

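No contact yet, and the cell (245–325) is centred in the cradle (241–328). I'll go on slowly towards the disc.

Request:
{"api": "arm_command", "payload": {
  "series": [
    [[0.3, -1, -0.3, 0, 0, 0, 0], [0.6, -1.9, -0.6, 0, 0, 0, 0], [0.9, -2.9, -0.9, 0, 0, 0, 0], [1.2, -3.8, -1.1, 0, 0, 0, 0], [1.2, -3.8, -1.1, 0, 0, 0, 0]]
  ]
}}

```text
t: 9.4
eef_pos: [0.4868, 0.1653, 0.0432]
tcp_rot: [0.789, -0.595, -0.093, 0.123]
ft_force: [0.5, 0.4, -1.9]
gripper_width: 0.0325
```

```bash
python3 -c "
from st import *
st()"
```

```text
t 9.40 x 9.0 y -0.7 z 43.2 tilt 16.0 yaw 107.7 Fx 0.2 Fy -0.6 Fz -1.9 w 32.5 M [-0.31 -0.01 -0.01]
```

Request:
{"api": "arm_command", "payload": {
  "series": [
    [[0.2, -0.5, -0.1, 0, 0, 0, 0], [0.3, -1, -0.3, 0, 0, 0, 0], [0.5, -1.4, -0.4, 0, 0, 0, 0], [0.6, -1.9, -0.6, 0, 0, 0, 0], [0.6, -1.9, -0.6, 0, 0, 0, 0]]
  ]
}}

```text
t: 10.02
eef_pos: [0.4874, 0.1636, 0.0427]
tcp_rot: [0.789, -0.595, -0.093, 0.123]
ft_force: [-0.7, 3.0, 0.9]
gripper_width: 0.0322
```

```bash
python3 -c "
from st import *
st()"
```

```text
t 10.03 x 7.2 y -0.7 z 42.7 tilt 16.0 yaw 107.8 Fx 3.1 Fy -0.3 Fz 0.9 w 32.2 M [ 0.42  0.02 -0.05]
```

The disc was felt at x ≈ 7.5, where eye and nominal predicted 7.3, so the cradle shift is about +2 mm. I'll push the spring back in small steps, watching the force.

Request:
{"api": "arm_command", "payload": {
  "series": [
    [[0.3, -0.8, -0.2, 0, 0, 0, 0], [0.5, -1.5, -0.4, 0, 0, 0, 0], [0.7, -2.2, -0.5, 0, 0, 0, 0], [0.9, -2.9, -0.7, 0, 0, 0, 0], [0.9, -2.9, -0.7, 0, 0, 0, 0]]
  ]
}}

```text
t: 10.65
eef_pos: [0.4884, 0.1607, 0.0421]
tcp_rot: [0.789, -0.595, -0.093, 0.122]
ft_force: [-2.0, 5.7, 4.0]
gripper_width: 0.0321
```

```bash
python3 -c "
from st import *
st()"
```

```text
t 10.65 x 4.1 y -0.8 z 42.1 tilt 16.0 yaw 107.8 Fx 6.1 Fy 0.2 Fz 4.0 w 32.1 M [0.96 0.03 0.11]
```

Request:
{"api": "arm_command", "payload": {
  "series": [
    [[0.3, -0.8, -0.2, 0, 0, 0, 0], [0.5, -1.5, -0.3, 0, 0, 0, 0], [0.7, -2.2, -0.4, 0, 0, 0, 0], [0.9, -2.9, -0.6, 0, 0, 0, 0], [0.9, -2.9, -0.6, 0, 0, 0, 0]]
  ]
}}

```text
t: 11.28
eef_pos: [0.4893, 0.1581, 0.0416]
tcp_rot: [0.789, -0.594, -0.094, 0.123]
ft_force: [-3.2, 6.7, 4.8]
gripper_width: 0.0324
```

```bash
python3 -c "
from st import *
st();f=grab('wrist','w9');st()"
```

```text
t 11.28 x 1.4 y -0.8 z 41.6 tilt 16.0 yaw 107.8 Fx 7.3 Fy 1.0 Fz 4.8 w 32.4 M [ 1.35 -0.    0.04]
t 11.32 x 1.4 y -0.9 z 41.6 tilt 16.0 yaw 107.8 Fx 8.0 Fy -0.8 Fz 5.3 w 32.2 M [1.37 0.03 0.11]
```

View pics/w9.png

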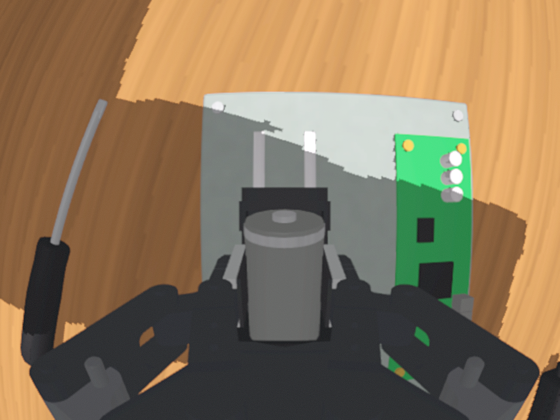

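The spring behaves as stated: about 8 N at about 6 mm. The rest of the push follows.

Request:
{"api": "arm_command", "payload": {
  "series": [
    [[0.3, -0.9, -0.3, 0, 0, 0, 0], [0.6, -1.8, -0.6, 0, 0, 0, 0], [0.9, -2.7, -0.9, 0, 0, 0, 0], [1.2, -3.6, -1.2, 0, 0, 0, 0], [1.2, -3.6, -1.2, 0, 0, 0, 0]]
  ]
}}

```text
t: 11.95
eef_pos: [0.4904, 0.1548, 0.0405]
tcp_rot: [0.79, -0.594, -0.094, 0.123]
ft_force: [-3.8, 10.0, 6.0]
gripper_width: 0.0325
```

```bash
python3 -c "
from st import *
st();f=grab('wrist','w10');st();grab('side','s10')
b=cv2.resize(load('s10')['pixels'][130:220,220:310],None,fx=6,fy=6,interpolation=cv2.INTER_CUBIC)
cv2.imwrite('pics/s10z.png',cv2.convertScaleAbs(b,alpha=1.6)[:,:,::-1])
"
```

```text
t 11.95 x -2.1 y -0.9 z 40.5 tilt 16.1 yaw 107.8 Fx 10.7 Fy 0.6 Fz 6.0 w 32.5 M [1.86 0.02 0.01]
t 12.00 x -2.1 y -0.9 z 40.5 tilt 16.1 yaw 107.8 Fx 11.7 Fy 0.2 Fz 6.3 w 32.0 M [ 1.93 -0.   -0.02]
```

View pics/w10.png

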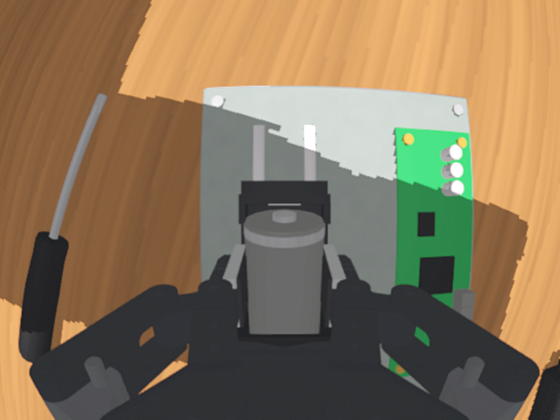

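View pics/s10z.png

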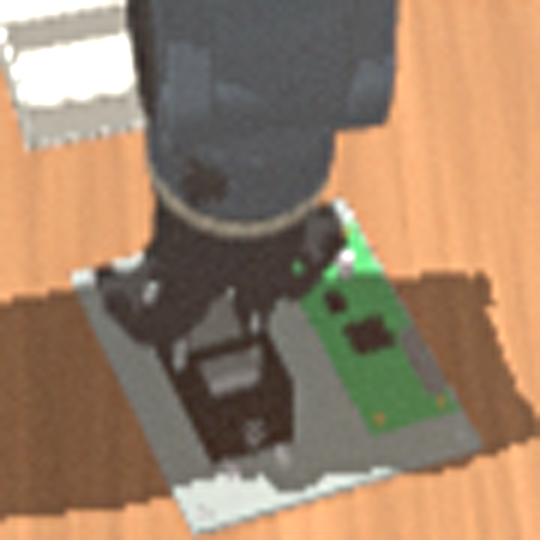

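The force matches about 10 mm of spring travel, and the low-wall strip is now visible just ahead of the nub at row 205. By computation the nub-end face clears the wall by about 1.5 mm. I start laying it down by rotating about the flat end.

Request:
{"api": "arm_command", "payload": {
  "series": [
    [[-0.1, 0.2, -0.6, -0.95, -0.3, 0, 0], [-0.1, 0.4, -1.1, -1.9, -0.6, 0, 0], [-0.2, 0.7, -1.7, -2.86, -0.92, 0, 0], [-0.3, 0.9, -2.3, -3.81, -1.22, 0, 0], [-0.3, 0.9, -2.3, -3.81, -1.22, 0, 0]]
  ]
}}

```text
t: 12.68
eef_pos: [0.4901, 0.1558, 0.0382]
tcp_rot: [0.768, -0.621, -0.098, 0.119]
ft_force: [-2.6, 10.3, 5.6]
gripper_width: 0.032
```

```bash
python3 -c "
from st import *
st()"
```

```text
t 12.68 x -1.0 y -0.9 z 38.2 tilt 12.0 yaw 107.8 Fx 10.6 Fy -0.7 Fz 5.6 w 32.0 M [ 1.83 -0.05  0.02]
```

Request:
{"api": "arm_command", "payload": {
  "series": [
    [[-0.1, 0.2, -0.6, -0.95, -0.3, 0, 0], [-0.1, 0.5, -1.2, -1.9, -0.6, 0, 0], [-0.2, 0.7, -1.8, -2.86, -0.92, 0, 0], [-0.3, 1, -2.4, -3.81, -1.22, 0, 0], [-0.3, 1, -2.4, -3.81, -1.22, 0, 0]]
  ]
}}

```text
t: 13.3
eef_pos: [0.4898, 0.1568, 0.0357]
tcp_rot: [0.746, -0.648, -0.102, 0.116]
ft_force: [-2.5, 9.2, 4.6]
gripper_width: 0.032
```

```bash
python3 -c "
from st import *
st();grab('wrist','w11');st()"
```

```text
t 13.30 x 0.0 y -1.0 z 35.7 tilt 8.0 yaw 107.8 Fx 9.5 Fy -0.4 Fz 4.6 w 32.0 M [ 1.77 -0.03  0.02]
t 13.35 x -0.0 y -0.9 z 35.7 tilt 8.0 yaw 107.8 Fx 10.1 Fy -0.6 Fz 5.3 w 32.2 M [1.75 0.   0.03]
```

View pics/w11.png

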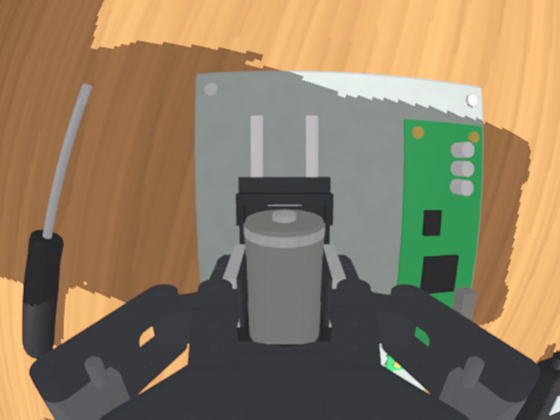

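Forces follow the spring and there's no contact with the wall. I continue to 4°, then flat.

Request:
{"api": "arm_command", "payload": {
  "series": [
    [[0, 0.1, -0.6, -0.95, -0.3, 0, 0], [-0.1, 0.3, -1.2, -1.9, -0.6, 0, 0], [-0.1, 0.5, -1.8, -2.86, -0.92, 0, 0], [-0.2, 0.7, -2.4, -3.81, -1.22, 0, 0], [-0.2, 0.7, -2.4, -3.81, -1.22, 0, 0]]
  ]
}}

```text
t: 13.98
eef_pos: [0.4897, 0.1575, 0.0333]
tcp_rot: [0.723, -0.674, -0.106, 0.112]
ft_force: [-2.9, 8.7, 4.7]
gripper_width: 0.0322
```

```bash
python3 -c "
from st import *
st()"
```

```text
t 13.97 x 0.7 y -1.0 z 33.3 tilt 4.0 yaw 107.8 Fx 9.2 Fy 0.1 Fz 4.7 w 32.2 M [1.69 0.01 0.05]
```

Request:
{"api": "arm_command", "payload": {
  "series": [
    [[-0.1, 0.2, -0.6, -0.95, -0.3, 0, 0], [-0.1, 0.4, -1.2, -1.9, -0.6, 0, 0], [-0.2, 0.7, -1.8, -2.86, -0.92, 0, 0], [-0.3, 1, -2.4, -3.81, -1.22, 0, 0], [-0.3, 1, -2.4, -3.81, -1.22, 0, 0]]
  ]
}}

```text
t: 14.6
eef_pos: [0.4893, 0.1584, 0.0308]
tcp_rot: [0.699, -0.698, -0.11, 0.109]
ft_force: [-1.9, 8.0, 3.3]
gripper_width: 0.0322
```

```bash
python3 -c "
from st import *
st();grab('wrist','w12');st()"
```

```text
t 14.60 x 1.7 y -1.0 z 30.8 tilt 0.0 yaw 107.8 Fx 8.2 Fy -0.6 Fz 3.3 w 32.2 M [1.61 0.03 0.06]
t 14.65 x 1.6 y -1.0 z 30.8 tilt 0.0 yaw 107.8 Fx 8.5 Fy 0.2 Fz 2.7 w 32.1 M [ 1.65 -0.03  0.06]
```

View pics/w12.png

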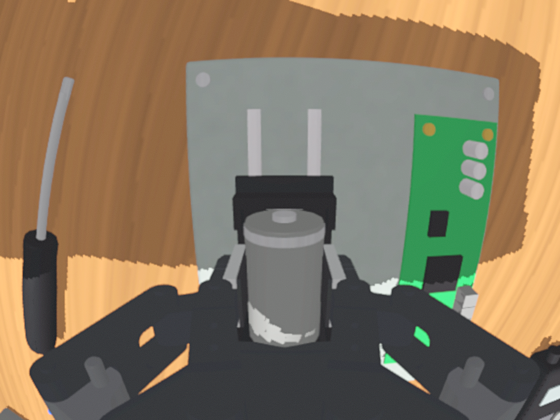

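The cell is level, with the nub end behind the wall. I'll ease it down to feel the floor, then let the spring bring it to the wall.

Request:
{"api": "arm_command", "payload": {
  "series": [
    [[0, 0, -0.3, 0, 0, 0, 0], [0, 0, -0.5, 0, 0, 0, 0], [0, 0, -0.7, 0, 0, 0, 0], [0, 0, -0.8, 0, 0, 0, 0], [0, 0, -0.8, 0, 0, 0, 0]]
  ]
}}

```text
t: 15.28
eef_pos: [0.4895, 0.1582, 0.0304]
tcp_rot: [0.699, -0.698, -0.11, 0.108]
ft_force: [-6.0, 7.5, 11.4]
gripper_width: 0.0321
```

```bash
python3 -c "
from st import *
st()"
```

```text
t 15.28 x 1.5 y -1.1 z 30.4 tilt 0.0 yaw 107.8 Fx 9.0 Fy 3.4 Fz 11.4 w 32.1 M [ 1.68 -0.05  0.67]
```

Request:
{"api": "arm_command", "payload": {
  "series": [
    [[-0.1, 0.3, 0, 0, 0, 0, 0], [-0.2, 0.6, 0, 0, 0, 0, 0], [-0.3, 0.9, 0, 0, 0, 0, 0], [-0.4, 1.2, 0, 0, 0, 0, 0], [-0.4, 1.2, 0, 0, 0, 0, 0]]
  ]
}}

```text
t: 15.9
eef_pos: [0.4894, 0.1589, 0.0304]
tcp_rot: [-0.699, 0.699, 0.11, -0.108]
ft_force: [-3.0, 2.8, 10.9]
gripper_width: 0.0323
```

```bash
python3 -c "
from st import *
st()"
```

```text
t 15.90 x 2.2 y -1.2 z 30.4 tilt -0.0 yaw 107.7 Fx 3.6 Fy 2.0 Fz 10.9 w 32.3 M [0.62 0.09 0.56]
```

Floor felt at z ≈ 30.4 (net ~10 N) and the wall takes over the spring load. I'll relieve the downward preload, trim sideways, and look.

Request:
{"api": "arm_command", "payload": {
  "series": [
    [[-0.2, 0, 0.2, 0, 0, 0, 0], [-0.4, 0, 0.3, 0, 0, 0, 0], [-0.5, 0.1, 0.4, 0, 0, 0, 0], [-0.6, 0.3, 0.4, 0, 0, 0, 0], [-0.6, 0.3, 0.4, 0, 0, 0, 0]]
  ]
}}

```text
t: 16.52
eef_pos: [0.4889, 0.1597, 0.0305]
tcp_rot: [0.699, -0.698, -0.11, 0.108]
ft_force: [-0.8, 6.9, 2.7]
gripper_width: 0.0318
```

```bash
python3 -c "
from st import *
st();grab('wrist','w13');st()
b=cv2.resize(load('w13')['pixels'][160:360,190:380],None,fx=3,fy=3,interpolation=cv2.INTER_CUBIC)
cv2.imwrite('pics/w13z.png',cv2.convertScaleAbs(b,alpha=2)[:,:,::-1])"
```

```text
t 16.52 x 3.0 y -0.9 z 30.5 tilt 0.0 yaw 107.8 Fx 6.8 Fy -1.4 Fz 2.7 w 31.8 M [ 1.4  -0.07 -0.33]
t 16.57 x 3.0 y -1.0 z 30.6 tilt 0.0 yaw 107.8 Fx 8.2 Fy -2.3 Fz 2.8 w 32.3 M [ 1.26 -0.07 -0.28]
```

View pics/w13z.png

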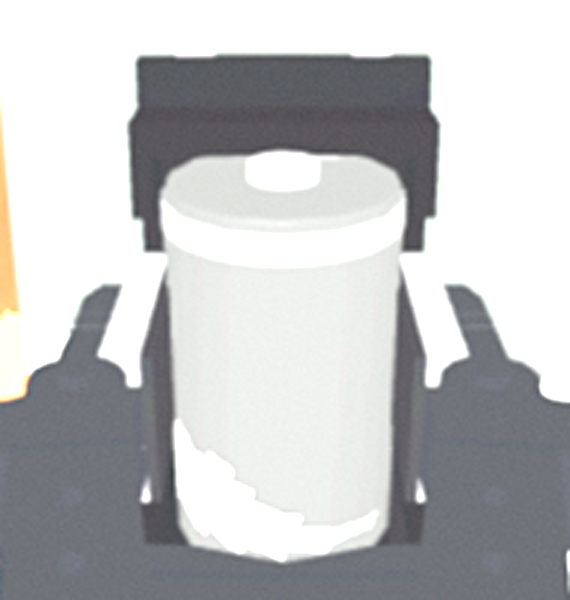

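Request:
{"api": "arm_command", "payload": {
  "series": [
    [[-0.1, 0.3, 0, 0, 0, 0, 0], [-0.1, 0.5, 0, 0, 0, 0, 0], [-0.2, 0.8, 0, 0, 0, 0, 0], [-0.3, 1, 0, 0, 0, 0, 0], [-0.3, 1, 0, 0, 0, 0, 0]]
  ]
}}

```text
t: 17.2
eef_pos: [0.4886, 0.1606, 0.0306]
tcp_rot: [0.699, -0.698, -0.11, 0.108]
ft_force: [-0.2, 6.2, 3.4]
gripper_width: 0.0321
```

```bash
python3 -c "
from st import *
st()"
```

```text
t 17.20 x 4.0 y -1.0 z 30.6 tilt -0.0 yaw 107.8 Fx 5.9 Fy -1.7 Fz 3.4 w 32.1 M [ 1.17 -0.09 -0.31]
```

Request:
{"api": "arm_command", "payload": {
  "series": [
    [[-0.1, 0.3, 0, 0, 0, 0, 0], [-0.1, 0.5, 0, 0, 0, 0, 0], [-0.2, 0.8, 0, 0, 0, 0, 0], [-0.3, 1, 0, 0, 0, 0, 0], [-0.3, 1, 0, 0, 0, 0, 0]]
  ]
}}

```text
t: 17.82
eef_pos: [0.4884, 0.1609, 0.0305]
tcp_rot: [-0.698, 0.699, 0.11, -0.108]
ft_force: [4.1, 0.6, 4.9]
gripper_width: 0.0321
```

```bash
python3 -c "
from st import *
st();grab('wrist','w14');st()"
```

```text
t 17.82 x 4.3 y -0.9 z 30.5 tilt -0.1 yaw 107.7 Fx -0.7 Fy -4.0 Fz 4.9 w 32.1 M [-0.24 -0.08 -0.7 ]
t 17.88 x 4.4 y -0.9 z 30.5 tilt -0.1 yaw 107.7 Fx -0.9 Fy -3.2 Fz 5.7 w 32.3 M [-0.27 -0.13 -0.74]
```

The wall is felt at x ≈ 4.3: the spring load goes from about +6 N to about 0 on the wrist. The cell is against the end wall and on the floor, so I release it gently.

Request:
{"api": "arm_command", "payload": {
  "series": [
    [[0.2, 0.1, 0, 0, 0, 0, 40], [0.2, 0.1, 0, 0, 0, 0, 44], [0.2, 0.1, 0, 0, 0, 0, 48], [0.2, 0.1, 0, 0, 0, 0, 52], [0.2, 0.1, 0, 0, 0, 0, 54]]
  ]
}}

```text
t: 18.5
eef_pos: [0.4878, 0.1612, 0.0301]
tcp_rot: [-0.699, 0.699, 0.11, -0.109]
ft_force: [0.4, 0.1, -0.7]
gripper_width: 0.0463
```

```bash
python3 -c "
from st import *
st();grab('wrist','w15');st()
b=cv2.resize(load('w15')['pixels'][160:360,190:380],None,fx=3,fy=3,interpolation=cv2.INTER_CUBIC)
cv2.imwrite('pics/w15z.png',cv2.convertScaleAbs(b,alpha=1.7)[:,:,::-1])"
```

```text
t 18.50 x 4.8 y -0.4 z 30.1 tilt -0.0 yaw 107.7 Fx 0.0 Fy -0.4 Fz -0.7 w 46.3 M [-0.02 -0.04  0.01]
t 18.55 x 4.8 y -0.4 z 30.2 tilt -0.0 yaw 107.7 Fx 0.5 Fy 0.5 Fz -0.4 w 46.2 M [ 0.02  0.04 -0.03]
```

View pics/w15z.png

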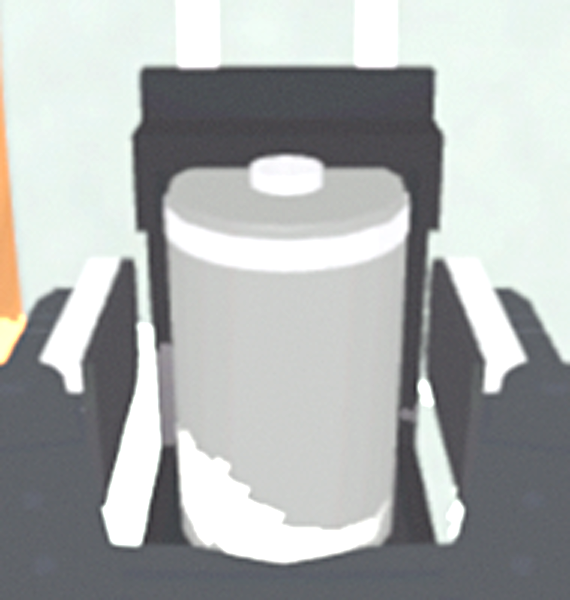

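Released: forces are zero, both fingers are clear of the cell, and it lies flat between the guides. I'll raise straight up.

Request:
{"api": "arm_command", "payload": {
  "series": [
    [[0, 0, 8, 0, 0, 0, 54], [0, 0, 25, 0, 0, 0, 54], [0, 0, 55, 0, 0, 0, 54], [0, 0, 90, 0, 0, 0, 54], [0, 0, 120, 0, 0, 0, 54]]
  ]
}}

```text
t: 19.18
eef_pos: [0.488, 0.1613, 0.1521]
tcp_rot: [-0.699, 0.699, 0.11, -0.108]
ft_force: [0.6, 1.4, 0.0]
gripper_width: 0.0461
```

Request:
{"api": "arm_command", "payload": {
  "series": [
    [[10, -30, 5, 0, 0, 0, 80], [15, -45, 8, 0, 0, 0, 90], [15, -45, 8, 0, 0, 0, 100], [15, -45, 8, 0, 0, 0, 100], [15, -45, 8, 0, 0, 0, 100]]
  ]
}}

```text
t: 19.8
eef_pos: [0.5025, 0.1168, 0.1579]
tcp_rot: [-0.699, 0.699, 0.11, -0.109]
ft_force: [0.3, 0.5, 0.4]
gripper_width: 0.0855
```

```bash
python3 -c "
from st import *
st();f=grab('wrist','w16');grab('side','s16');grab('top','t16')
b=cv2.resize(f['pixels'][70:260,200:400],None,fx=3.2,fy=3.1,interpolation=cv2.INTER_CUBIC)
cv2.imwrite('pics/w16z.png',cv2.convertScaleAbs(b,alpha=1.5)[:,:,::-1])
c=f['pixels'];
def ch(u,v,z):
    p=onz(f,u,v,z/1e3,True)-O;return np.round([p@X*1e3,p@Y*1e3],1)
np.save('pics/dummy.npy',0)"
```

```text
t 19.80 x -42.0 y -0.8 z 157.9 tilt -0.0 yaw 107.8 Fx 0.4 Fy -0.4 Fz 0.4 w 85.5 M [-0.02 -0.    0.05]
```

View pics/w16z.png

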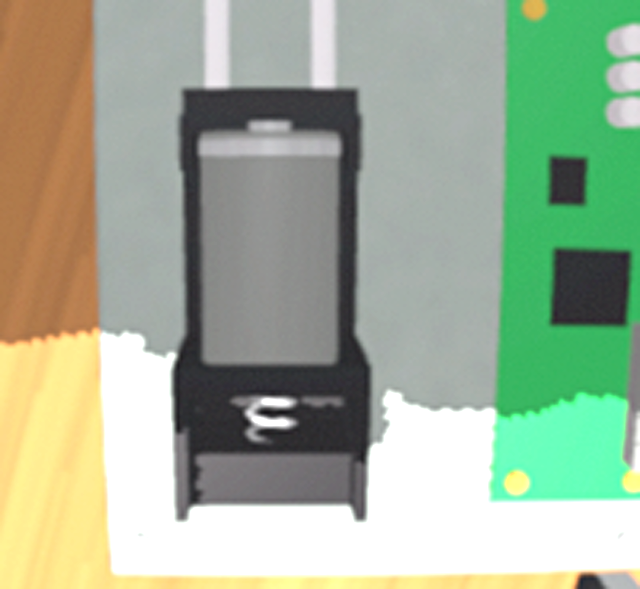

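View pics/s16.png

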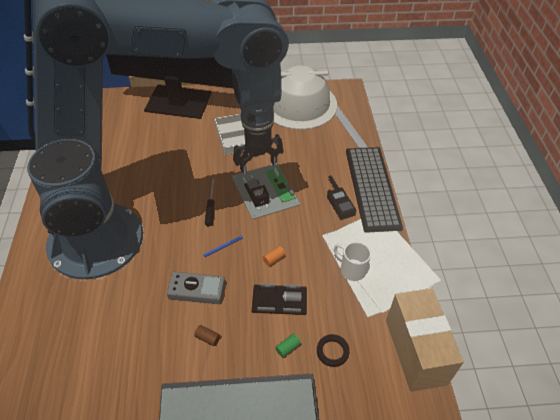

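The cell now lies in the cradle under the strap with its nub over the low wall. The charger slot is empty, and the slim cell and bystanders look undisturbed. A numeric check of flatness and of the bystanders follows.

```bash
python3 - <<'E'
from st import *
f=load('w16');g=cv2.cvtColor(f['pixels'],cv2.COLOR_RGB2GRAY).astype(float)
def sub(v,a,b):
    r=g[v-1:v+2,a:b].mean(0);d=np.diff(r);m=(b-a)//2
    i=np.argmax(d[:m]);j=m+np.argmin(d[m:])
    def par(k,s):
        y0,y1,y2=s*d[k-1],s*d[k],s*d[k+1];return k+.5*(y0-y2)/(y0-2*y1+y2)
    return a+par(i,1)+.5,a+par(j,-1)+.5
def ch(u,v,z):
    p=onz(f,u,v,z/1e3,True)-O;return np.round([p@X*1e3,p@Y*1e3],1)
for v in (122,135,150,165,178):
    l,r=sub(v,252,316);a,b=ch(l,v,30),ch(r,v,30);print(v,round(l,1),round(r,1),a,b,'width@30',round(a[1]-b[1],1))
r=g[95:190,280:290].mean(1);print([(95+i,int(x)) for i,x in enumerate(r) if 100<95+i<122 or 180<95+i<190])
print('nub tip top',ch(284.3,70+121/3.1,33),'rim top edge',ch(284.3,70+133/3.1,46),'back of wall block',ch(284.3,70+90/3.1,22))
# bystanders
for n,a,b in (('top','top0','t16'),('side','side0','s16')):
    A,B=load(a)['pixels'],load(b)['pixels'];D=(np.abs(A.astype(int)-B).max(2)>45).astype(np.uint8)
    D=cv2.morphologyEx(D,cv2.MORPH_OPEN,np.ones((3,3)));k,_,s,c=cv2.connectedComponentsWithStats(D)
    print(n,[(s[i].tolist()) for i in range(1,k) if s[i][4]>25])
cv2.imwrite('pics/t16.png',load('t16')['pixels'][:,:,::-1])
E
```

```text
122 262.1 305.5 [23.2 16.7] [ 23.2 -17.1] width@30 33.8
135 262.2 305.4 [13.  16.6] [ 12.9 -17.1] width@30 33.7
150 262.5 305.3 [ 1.1 16.5] [  1.1 -17.1] width@30 33.6
165 262.6 305.2 [-10.9  16.6] [-10.9 -17.1] width@30 33.7
178 262.6 305.2 [-21.4  16.7] [-21.4 -17.3] width@30 34.0
[(101, 39), (102, 40), (103, 40), (104, 39), (105, 40), (106, 38), (107, 35), (108, 60), (109, 107), (110, 126), (111, 122), (112, 108), (113, 101), (114, 112), (115, 126), (116, 130), (117, 131), (118, 132), (119, 127), (120, 106), (121, 97), (181, 96), (182, 96), (183, 96), (184, 96), (185, 97), (186, 94), (187, 70), (188, 40), (189, 32)]
nub tip top [33.2 -0.6] rim top edge [30.  -0.6] back of wall block [41.6 -0.6]
top [[190, 55, 26, 11, 233], [68, 71, 228, 349, 47050], [204, 190, 9, 5, 32], [209, 195, 8, 8, 54], [181, 198, 12, 7, 45], [200, 218, 43, 29, 600], [381, 218, 12, 25, 208], [100, 231, 34, 48, 1325], [186, 232, 12, 8, 66], [188, 244, 13, 7, 60], [169, 255, 7, 6, 31], [138, 261, 59, 13, 463], [18, 280, 67, 84, 2489], [0, 391, 33, 29, 562], [249, 410, 11, 10, 70]]
side [[46, 0, 40, 11, 257], [92, 0, 191, 35, 3480], [236, 1, 13, 7, 58], [24, 36, 9, 5, 38], [157, 44, 151, 180, 8545], [24, 68, 10, 7, 41], [145, 78, 6, 8, 35], [50, 88, 77, 85, 2938], [149, 105, 69, 53, 1514], [3, 150, 43, 64, 1318], [110, 189, 6, 13, 53], [140, 192, 15, 11, 106], [124, 197, 10, 9, 75], [142, 217, 13, 23, 198], [34, 219, 16, 17, 151], [56, 226, 35, 8, 120], [137, 228, 4, 10, 36], [255, 289, 23, 11, 226]]
```

View pics/t16.png

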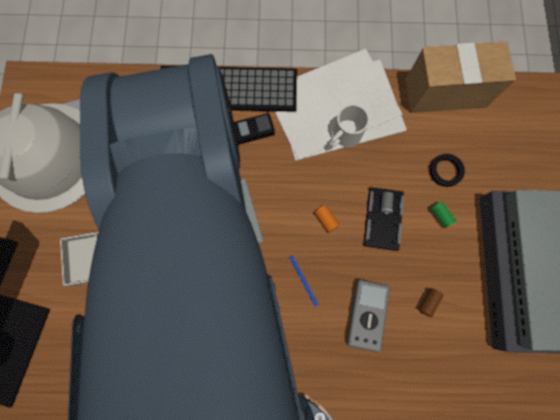

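The width measured at axis height is constant along the whole cell (33.6–34.0 mm), so it lies flat at the seated height. Its nub-end face is at x ≈ 30, on the wall. The only change at the charger is the missing fat cell. I'm handing in.

```bash
python3 -c "
from bench import job
print(job.finish_job())"
```

```text
the job is handed in; nothing more can be done
None
```

The fat cell is loaded in the door controller's cradle, flat end under the strap, nub end behind the low wall, and let go. I handed the job in at about 20 s of the 48 s allowed.

**What I did:** I gripped the fat cell in the charger slightly towards its nub and carried it over. I tilted it 16° and slid it in under the strap, pushing the disc back about 10 mm. Then I laid it flat behind the end wall, felt for the floor and the wall, and opened the fingers. The highest forces I read were about 12 N along the spring and about 11 N downward. I only read them at the end of each move.

**Last checks:**
- **Flat and home:** the cell's apparent width stays at 33.6–34.0 mm along its visible length, so it lies flat at seated height. Its nub-end face reads about x = 30 mm, against a wall estimated at 29.3 mm, which is within the camera's 2 mm error.
- **Spring and shift:** the spring forces matched the figures given. Both the camera and the disc contact put the cradle about 2 mm towards +x from nominal.
- **Robot clear:** wrist forces were near zero after release.
- **Other items:** the slim cell and everything visible look unmoved. In the last top view the arm hides the screwdriver and part of the tray, but the side view shows both in place.

**Readings that disagreed:**
- The top and wrist cameras differed by about 2.7 mm on where the chassis lies along its x axis; contact with the disc settled it.
- A small sideways force of 2–4 N appeared while seating and was gone once I let go.

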